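Crown a small bottle in the ratchet bench capper

TASK

A small bottle with a loose crown stands in the bench capper, whose lever is held up by a ratchet. Press the pawl's thumb tab down to its stop so that the hook swings clear of the teeth, and only then push the lever's paddle down as far as it goes, so that the bell sits on the crown; leave the pawl free and the lever down, and move clear. Only push: do not force the lever against the engaged pawl, and do not lift or disturb the bottle or the other things on the counter.

Things in the scene. Friction and masses are not known exactly. Their poses are not given: they have to be found in the camera images.
- capper: bench bottle capper, fixed: steel base 270 x 120 x 20 mm, two grey cheeks 185 mm high, 40 mm wide overall (x -43 to 80 mm), ears to 224 mm carry the pawl. Origin: on the counter below the lever's hinge. Its x axis points from the hinge to the pawl's thumb tab, within 0.4 rad of the robot's left (+y); lever and bottle lie on its -x side (base x -175 to 95 mm); z up.
- lever_hinge (a point): the lever's hinge axis, 165 mm above the counter; the axis runs along the capper's y. Fixed. Axes as capper.
- lever_paddle (a point): centre of the upper face of the flat black push paddle at the lever's free end, 180 mm along the lever from the hinge, 6 mm above its centre line; moves with the lever. Paddle 70 mm long (140 to 210 mm from the hinge), 36 mm wide, 12 mm thick. Its x axis is the capper's when the lever joint is 0, and turns with the lever.
- lever (a joint): lever angle, rad: 0 = raised (0.52 above level, towards the capper's -x), grows as it is pushed down, 0.64 = bottom stop (0.12 below level). Starts at 0 to 0.05. Its toothed wheel is caught by the pawl: while engaged it cannot pass about 0.08. With the pawl free, pushing the paddle takes about 3 to 8 N; it stays where it is left.
- pawl_hinge (a point): the pawl's pivot axis, 62 mm along the capper's x from the lever hinge and 215 mm above the counter; runs along the capper's y. Fixed. Axes as capper.
- pawl_tab (a point): centre of the press area on top of the pawl's flat steel thumb tab: 50 mm beyond the pawl's pivot along the capper's x, 22 mm above it (237 mm above the counter when engaged); moves with the pawl. The tab is 30 mm wide (capper y), 8 mm thick, spans 24 to 68 mm beyond the pivot, with free space below.
- pawl (a joint): pawl angle, rad: 0 = hook between the teeth (locked, the start), grows as the thumb tab is pressed down, 0.38 = its stop; the hook is clear of the teeth above about 0.12. At its stop the press point has gone down about 20 mm. Pressing takes about 3 to 5 N; it stays where it is left.
- seat (a point): centre of the floor of the round 55 mm recess in the base plate in which the bottle stands, 12 mm above the counter, 85 mm along the capper's -x from the hinge. The bell, a steel cup 38 mm across on a short ram, hangs above it and goes down with the lever by about 59 mm, to rest on the crown.
- bottle_mid (a point): centre (half-way up) of the amber bottle in the capper: 105 mm tall with its steel crown, body 52 mm across, 200 g, standing loose in the recess
- bottle_b_mid (a point): centre of another such bottle, standing on the counter beside the capper (bystander)
- bottle_c_mid (a point): centre of a third such bottle, on the counter on the other side of the capper (bystander)
- cups: stack of upturned white cups, 68 mm across, 98 mm tall, 60 g; origin under its centre (bystander)
- jar: glass jar with steel lid, 68 mm across, 85 mm tall; origin under its centre (bystander)
- mug: white mug, 76 mm across, 85 mm tall; origin under its centre (bystander)
- opener: flat steel bottle opener lying on the counter, 125 x 38 x 4 mm; origin under its middle (bystander)

How it is judged:
By the outcome, as a careful person would: the job done as asked, in the order asked, and still so for the second after the job is handed in, with the robot touching nothing.
It also fails if it takes over 40 s, if anything falls off the work surface, if the arm or the gripper's body presses on something with over 40 N, if the wrist force passes 120 N, or if a joint passes its speed limit or range.

ROBOT

A 6-joint arm with a two-finger parallel gripper is mounted at the origin on the work surface. World frame = base frame: x ahead of the robot, y to its left, z up, the work surface at z = 0. Lengths are in mm, angles in degrees, forces in N, time in s.
With the tool pointing down it reaches from about 350 to 775 mm from the base axis. Payload 7.3 kg.
Tool frame: the origin (TCP) lies on the centre line of the jaws, within the pads' length; the fingertips stand 8 mm ahead of it and the grasp point (between the pads) lies 11 mm behind it (ctrl.tcp_to_tips is the distance from the TCP to the fingertips, in mm); x points along the fingers, y is the direction in which the jaws open and shut, and the axes are right-handed (so a half turn about x gives the same grasp; the last joint's range is limited). The gripper opens to 92 mm and grips with 3 to 60 N. Pads are 19 mm wide; open, the fingers measure 130 mm over their backs; the gripper's body (75 mm by 190 mm) begins 47 mm behind the grasp point.
Start: joints at [57.009, 19.595, 87.324, -0, 73.075, -8.365], TCP at [218.752, 477.279, 196.341] pointing down, gripper open.
Joint ranges: [-145.02, 145.02], [-44.19, 115.74], [2.07, 154.8], [-57.11, 237.11], [16.16, 152.29], [-177.93, 177.93]. Speed limits (degrees/s): [147.25, 147.25, 180, 180, 180, 180].

INTERFACE

Orientations are given as a 3x3 rotation matrix whose columns are the frame's x, y, z axes.
In Python, from station import ctrl gives the robot as it stands. Calls block until the motion is done:
- ctrl.movep(position, orientation): joint-space move of the TCP to a pose.
- ctrl.move_l(position, feed=150, ori=None, guard=None): straight line of the TCP; ori=None keeps the orientation; feed is the mean speed in mm/s. With guard (N) it stops when the force on the tool has changed by that much, and returns True; else False.
- ctrl.movej(angles): joint-space move.
- ctrl.move_gripper(opening, f_grip=None): finger opening in mm; f_grip is the grip in N (None keeps the last); returns when the fingers have stopped.
- ctrl.wait(seconds).
- ctrl.solve_ik(position, orientation): joint angles nearest the present ones, or None.
- ctrl.grab_frame(name): name is "side" or "top" or "wrist"; returns a dict with "image" (420x560x3 uint8, red, green, blue), "range_z" (420x560 float32, mm along the optical axis (not along the pixel's ray), 0 where there is no reading), "fx", "fy", "cx", "cy" (pixels), "dist_coeffs" ([k1, k2, p1, p2, k3] as OpenCV has them; the pictures are not rectified), "world_from_camera" (4x4, takes a point from camera to world coordinates); the wrist camera has in their place "tool_from_camera" (4x4, takes a point from camera to tool coordinates, whose origin is the TCP and whose axes are the tool frame's). Camera axes: x right, y down, z forward; pixel columns grow to the right and rows downward; lengths in mm; the calibration is good to about 2 mm. A picture is of the moment at which its call begins: read the wrist's pose just before it.
A pose or a line that the arm cannot do raises ctrl.MotionError and nothing moves.
- ctrl.finish_job(): hands the job in, once; it reports no verdict.
Readings, each from a call of its own:
- ctrl.read_time(): time.
- ctrl.read_joints(): joint angles.
- ctrl.read_joint_vel(): joint speeds.
- ctrl.read_joint_torque(): joint torques, N m.
- ctrl.read_eef_pos(): TCP position.
- ctrl.read_ee_rot(): TCP orientation.
- ctrl.read_contact_force(): force on the tool from outside, world axes, zero at the start.
- ctrl.read_torque(): the same for the moment, N m.
- ctrl.read_gripper_width(): finger opening in mm.
Only numpy, scipy, OpenCV 4.12 (cv2) and the standard library are available. Lean on these libraries where they do the work, as an engineer would, in place of code of your own. Each camera call takes 0.05 s, during which the arm holds its last target. There are 200 camera calls.

## Working session

There is one attempt and no reset: what is moved stays moved. The work goes in short steps, each a Python script; the robot and the scene stay as the last script left them, time stands still between calls to the robot, and variables do not carry over. Pictures are saved under pics/ and viewed, on a budget of 10 in all, crops included, one or two more only if the job needs it, and the job is handed in when it is done.

```bash
ls; mkdir -p pics; python3 - <<'E'
from station import ctrl
import cv2,numpy as np,pickle
fs={}
for n in("top","side"):
    f=ctrl.grab_frame(n);fs[n]=f
    print(n,f["fx"],f["cx"],f["cy"],f["dist_coeffs"],np.round(f["world_from_camera"],3).tolist(),(f["range_z"]>0).mean())
    cv2.imwrite(f"pics/{n}0.png",f["image"][:,:,::-1])
pickle.dump(fs,open("f0.pkl","wb"))
print(ctrl.read_time(),ctrl.read_ee_rot())
E
```

```text
pics
top 402.1866834678816 285.1607559204668 214.63846130908274 [0.00265141 0.         0.         0.         0.        ] [[0.008, -0.992, 0.126, 427.256], [-1.0, -0.005, 0.023, -13.165], [-0.022, -0.127, -0.992, 1193.234], [0.0, 0.0, 0.0, 1.0]] 0.9961649659863946
side 473.61628793089756 280.0750993207581 207.70976602901285 [-0.09021285  0.          0.          0.          0.        ] [[0.996, -0.048, 0.08, 454.602], [-0.091, -0.654, 0.751, -1033.111], [0.016, -0.755, -0.656, 1074.684], [0.0, 0.0, 0.0, 1.0]] 0.9961607142857143
0.1 [[-7.19355208e-04  4.16699086e-01  9.09044198e-01]
 [-1.13074497e-03  9.09043513e-01 -4.16699667e-01]
 [-9.99999102e-01 -1.32765223e-03 -1.82744790e-04]]
```

View pics/top0.png

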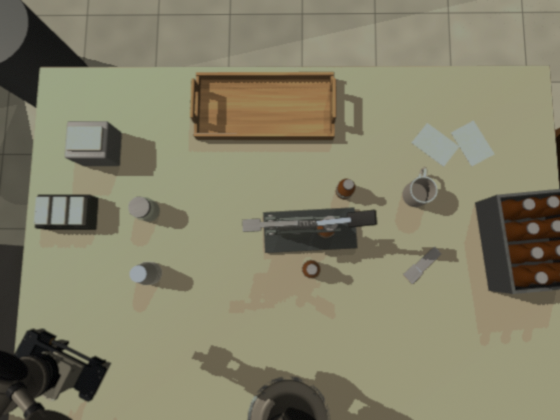

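View pics/side0.png

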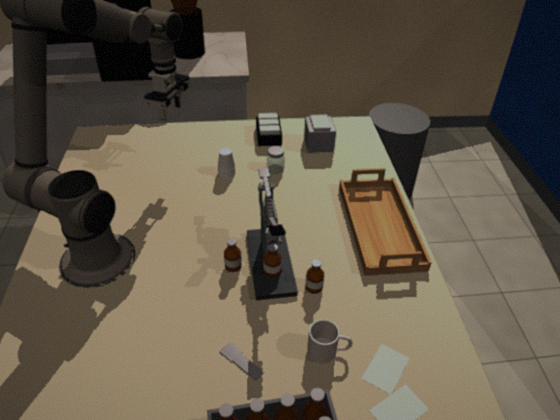

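The top view shows the capper at about (310,230) px, with the tab at (252,225) and the paddle at (365,218). Bottles stand on both sides, at (346,188) and (311,269). I'll get the geometry from the depth data.

```bash
cat > h.py <<'E'
import numpy as np,cv2
def cloud(f,T=None):
    h,w=f["range_z"].shape
    u,v=np.meshgrid(np.arange(w),np.arange(h))
    K=np.array([[f["fx"],0,f["cx"]],[0,f["fy"],f["cy"]],[0,0,1]])
    n=cv2.undistortPoints(np.stack([u,v],-1).reshape(-1,1,2).astype(float),K,np.array(f["dist_coeffs"])).reshape(h,w,2)
    p=np.dstack([n,np.ones((h,w))])*f["range_z"][...,None]
    T=f["world_from_camera"] if T is None else T
    return p@T[:3,:3].T+T[:3,3]
def fit(xy):
    c,(a,b),t=cv2.minAreaRect(xy.astype(np.float32)); bx=cv2.boxPoints((c,(a,b),t))
    return np.round(c,1),np.round((a,b),1),round(t,1)
E
python3 - <<'E'
from h import *
import pickle
fs=pickle.load(open("f0.pkl","rb"))
f=fs["top"];P=cloud(f);I=f["image"].astype(int)
print("table z",np.median(P[280:300,150:250,2]))
R=np.zeros(P.shape[:2],bool);R[195:265,235:385]=1
z=P[...,2]
print("rows 206..238 z map, every 2 cols 240..262"); print(np.round(z[214:236:2,240:266:2]).astype(int))
print("paddle");print(np.round(z[206:232:2,346:382:2]).astype(int))
print(I[206:232:3,346:382:3].sum(2))
m=R&(z>12)&(z<28)&(I.sum(2)<170); print("base",m.sum(),fit(P[m][:,:2]))
m=R&(z>200); q=P[m]
print("high",m.sum(),cv2.fitLine(q[:,:2].astype(np.float32),cv2.DIST_HUBER,0,.01,.01).ravel())
for lo,hi in((244,264),(346,382)):
    k=m.copy();k[:,:lo]=0;k[:,hi:]=0;q=P[k];print(lo,k.sum(),fit(q[:,:2]),np.median(q,0),q.min(0),q.max(0))
for n,(a,b,c,d) in dict(b=(335,358,176,202),c=(300,324,258,282)).items():
    k=np.zeros_like(R);k[c:d,a:b]=1;k&=z>95;print(n,k.sum(),np.median(P[k],0))
f=fs["side"];P=cloud(f);z=P[...,2]
print("side table",np.median(z[200:230,100:200]))
k=np.zeros_like(R);k[160:182,250:280]=1;k&=(z>225)&(z<245);print("side tab",k.sum(),fit(P[k][:,:2]),np.median(P[k],0))
k=np.zeros_like(R);k[220:245,262:295]=1;k&=(z>190);print("side paddle",k.sum(),fit(P[k][:,:2]),np.median(P[k],0))
for n in fs: cv2.imwrite(f"pics/{n}_c.png",cv2.resize(fs[n]["image"][190:270,235:395,::-1] if n=="top" else fs[n]["image"][150:310,200:360,::-1],None,fx=4 if n=="top" else 3.5,fy=4 if n=="top" else 3.5,interpolation=2))
a=cv2.imread("pics/top_c.png");b=cv2.imread("pics/side_c.png");
E
```

```text
table z 0.6039819552746621
rows 206..238 z map, every 2 cols 240..262
[[  0   5   3  -1   5   1  -2   0   0   3  -1  -4  20]
 [  4  -2   2   3   6   4  -3  -2   0   5   0  -1  26]
 [  0  -5  -1   5   3   2  -2   2   1   3   6   5  19]
 [  4   1 239 240 236 237 235 239 235 237 238   3  20]
 [  1   0 238 238 238 237 237 239 240 238 238 236 239]
 [  2   1 235 238 239 236 235 238 240 237 239 234 238]
 [  2   4 236 235 240 236 240 240 235 241 238 235 236]
 [  1   2 236 240 238 237 236 237 239 238 234   0  19]
 [  0   4 236 237 235 235 235 237 237 236 240   2  22]
 [ -2   3   2   0   4  -1   2   3  -2   3   0   1  21]
 [ -2   4  -1   0   1  -1   6   3   3   0   2   0  15]]
paddle
[[  4   0   2   0   5  -1   2  -3   0   0  -3   4   2   4   4  -1   2   2]
 [ 19  18  15  21  23   0  -2   3   0  -6   3   1  -1   3   1   1   0   1]
 [ 21  19  20  23  17   2   5  -1   1   0 259 263 262 266 272  -2   3   4]
 [ 18 238 241 244 247 250 255 251 254 256 260 264 268 270 270 266   0   1]
 [ 24 237 243 245 245 244 252 255 258 258 261 261 267 267 271 264  -1  -1]
 [ 26 241 243 243 247 249 251 252 256 258 
[... 1179 characters left out ...]
.7]), array([161.8,  46. ]), 55.7) [523.80190823  86.17846665 237.50591459] [427.25594693 -13.16548097 229.4939097 ] [ 540.69985093  107.6746536  1193.23398809]
346 475 (array([ 504.1, -101.1]), array([ 55.6, 226.9]), 27.4) [ 538.7584089  -169.27024867  255.69501152] [ 427.25594693 -204.38607486  232.95559314] [ 559.61696199  -13.16548097 1193.23398809]
b 85 [ 651.68254667 -159.86097762  105.48734195]
c 84 [419.63178679 -60.91138476 105.42293956]
side table 1.7363379271862414
side tab 122 (array([522.8,  75.9]), array([71.7, 29.5]), 86.7) [523.9934464   80.70415242 237.75650463]
side paddle 198 (array([ 509.6, -562. ]), array([947.9,  39.4]), 85.7) [ 536.66560583 -180.07339833  259.85972794]
```

View pics/top_c.png

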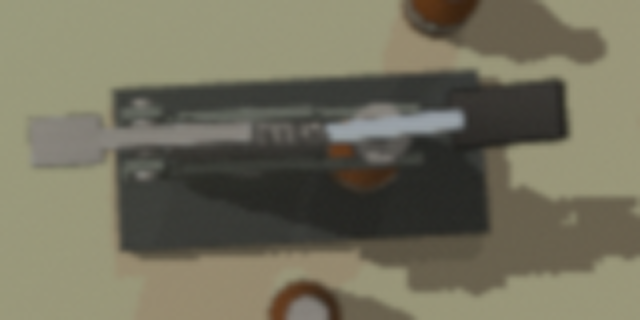

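Depth matches the spec: tab at z≈237.5 and paddle at z≈256. Next I'll fix the axis and hinge, then press the tab with a force guard and look again.

```bash
cat >> h.py <<'E'
def measure(f,zt=(205,245)):
    """axis direction and capper frame from tab patch, lever angle from paddle slope"""
    P=cloud(f);z=P[...,2];ok=f["range_z"]>0
    m=ok&(z>200)&(z<300)&(P[...,0]>480)&(P[...,0]<600)&(P[...,1]>-230)&(P[...,1]<120)
    return P,m
E
python3 - <<'E'
from h import *
import pickle
fs=pickle.load(open("f0.pkl","rb"))
for n in fs:
    P,m=measure(fs[n]);q=P[m]
    t=q[(q[:,1]>68)&(abs(q[:,2]-237)<10)];p=q[q[:,1]<-138]
    t=t[t[:,1]>t[:,1].max()-40]
    print(n,"tab",len(t),fit(t[:,:2]),t.mean(0),t[:,1].min(),t[:,1].max())
    print("pad",len(p),fit(p[:,:2]),p.mean(0), "yrange",p[:,1].min(),p[:,1].max())
    d=t.mean(0)-p.mean(0);print("ang",np.degrees(np.arctan2(-d[0],d[1])))
    A=np.c_[p[:,1],np.ones(len(p))];s=np.linalg.lstsq(A,p[:,2],rcond=None)[0];print("slope rad",np.arctan(-s[0]))
E
```

```text
top tab 214 (array([524.5,  90.7]), array([29.8, 40. ]), 3.9) [524.27632844  90.88027932 237.46128659] 71.09491142442494 110.1980822440122
pad 460 (array([ 539.9, -170.8]), array([36. , 65.8]), 3.5) [ 539.51919051 -170.70627277  254.91252633] yrange -204.38607486129058 -138.03402050112157
ang 3.3349007490443165
slope rad 0.48062745407748164
side tab 81 (array([523.7,  92.2]), array([38.9, 29.5]), 86.7) [523.08296087  90.71641917 237.92122712] 72.67627416854793 112.33535769239279
pad 167 (array([ 538.3, -172.3]), array([35.5, 67.5]), 3.8) [ 538.01940063 -181.90701342  259.3428845 ] yrange -206.5948792486148 -138.89232823633085
ang 3.135974808572186
slope rad 0.4128464805050503
```

```bash
cat >> h.py <<'E'
th=np.radians(3.4); X=np.array([-np.sin(th),np.cos(th),0]); H=np.array([530.6,-20.5,0])
def W(x,ztip): return H+X*x+np.array([0,0,ztip+8])
ty=np.array([np.cos(th),np.sin(th),0]); tx=np.array([0,0,-1.]); ORI=np.c_[tx,ty,np.cross(tx,ty)]
E
python3 - <<'E'
from h import *
from station import ctrl
import pickle
print(ctrl.tcp_to_tips)
p=np.array(ctrl.read_eef_pos());p[2]+=110
ctrl.move_l(p,feed=200)
ctrl.move_gripper(0)
ctrl.movep(W(114,290),ORI)
ctrl.move_l(W(114,250),feed=80)
print(ctrl.read_time(),ctrl.read_contact_force())
g=ctrl.move_l(W(114,212),feed=20,guard=15)
print(g,np.round(ctrl.read_eef_pos(),1),ctrl.read_contact_force())
ctrl.move_l(W(114,300),feed=100)
fs={n:ctrl.grab_frame(n) for n in("top","side")};pickle.dump(fs,open("f1.pkl","wb"))
R=np.array(ctrl.read_ee_rot());T=np.eye(4);T[:3,:3]=R;T[:3,3]=ctrl.read_eef_pos()
w=ctrl.grab_frame("wrist");cv2.imwrite("pics/w1.png",w["image"][:,:,::-1]);cv2.imwrite("pics/s1.png",cv2.resize(fs["side"]["image"][120:310,190:380,::-1],None,fx=3,fy=3))
print(ctrl.read_time())
for n,P in(("side",cloud(fs["side"])),("wrist",cloud(w,T@w["tool_from_camera"]))):
    q=P.reshape(-1,3)
    d=q-H;x=d@X;y=d@np.cross([0,0,1],X)
    k=(abs(y)<13)&(x>90)&(x<136)&(q[:,2]>180)&(q[:,2]<245)
    if k.sum()>5:
        print(n,k.sum(),"slope",np.arctan(-np.polyfit(x[k],q[k,2],1)[0]),"z@112",np.polyval(np.polyfit(x[k],q[k,2],1),112),x[k].min(),x[k].max())
E
```

```text
8.0
4.675 [ 0.14603196 -0.36383512  0.08316612]
False [523.9  93.3 220.1] [ 0.63090026 -0.52328746 -0.88496091]
7.9083
side 76 slope -0.023106317673666308 z@112 237.76830684634015 90.08425929778731 130.96073314201936
wrist 1487 slope 0.019911762594296566 z@112 236.56454353946333 90.03691484883802 131.29066308413798
```

View pics/s1.png

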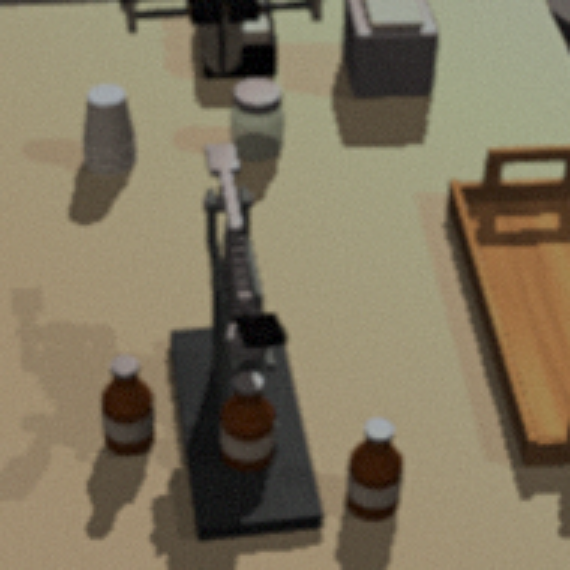

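The guard never tripped and the tab is still at 237 mm. In the picture the fingers look spread, at (130–320, 10) px in the crop, so they may have straddled the tab. I'll check the gripper width.

```bash
python3 - <<'E'
from station import ctrl
print(ctrl.read_gripper_width(),ctrl.read_eef_pos(),ctrl.read_time())
print(ctrl.move_gripper(0,20),ctrl.read_gripper_width(),ctrl.read_time())
E
```

```text
0.3860103521657112 [523.57391999  93.3031523  307.32417173] 7.9083
False 0.3156092062858157 8.125
```

View pics/w1.png

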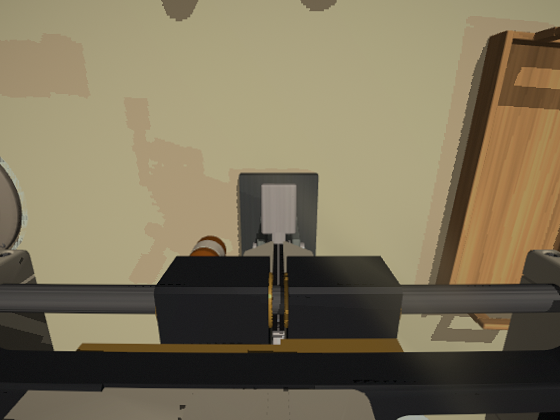

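```bash
python3 - <<'E'
from h import *
from station import ctrl
T=np.eye(4);T[:3,:3]=ctrl.read_ee_rot();T[:3,3]=ctrl.read_eef_pos()
print(np.round(T,3).tolist())
w=ctrl.grab_frame("wrist");s=ctrl.grab_frame("side");t=ctrl.grab_frame("top")
print(np.round(w["tool_from_camera"],2).tolist(),w["dist_coeffs"])
Q=cloud(w,w["tool_from_camera"])
for r in range(250,420,12): print(r,[np.round(Q[r,c]).astype(int).tolist() for c in(230,265,278,295)])
K=np.array([[s["fx"],0,s["cx"]],[0,s["fy"],s["cy"]],[0,0,1]])
Ti=np.linalg.inv(s["world_from_camera"])
pts=np.array([T[:3,3],T[:3,3]+8*T[:3,0],T[:3,3]-60*T[:3,0],W(112,229)])
pr=cv2.projectPoints(pts,cv2.Rodrigues(Ti[:3,:3])[0],Ti[:3,3],K,np.array(s["dist_coeffs"]))[0].reshape(-1,2);print(pr)
im=s["image"][60:220,180:360,::-1].copy();im=cv2.resize(im,None,fx=4,fy=4,interpolation=2)
for p in pr: cv2.circle(im,tuple(int(v) for v in (p-[180,60])*4),4,(0,0,255),1)
cv2.imwrite("pics/s2.png",im[:600])
E
```

```text
[[-0.0, 0.998, 0.059, 523.767], [-0.0, 0.059, -0.998, 93.281], [-1.0, -0.0, 0.0, 307.801], [0.0, 0.0, 0.0, 1.0]]
[[0.0, -0.29, 0.96, -188.12], [1.0, 0.0, 0.0, 0.24], [-0.0, 0.96, 0.29, -76.52], [0.0, 0.0, 0.0, 1.0]] [-0.02510298  0.          0.          0.          0.        ]
250 [[306, -80, 150], [-42, -6, -9], [-39, 0, -8], [-42, 9, -9]]
262 [[-106, -13, -35], [-106, -3, -35], [-52, 0, -8], [-105, 5, -35]]
274 [[-112, -12, -35], [-112, -3, -35], [-58, 0, -5], [-114, 5, -36]]
286 [[-117, -12, -34], [-119, -3, -35], [-109, 0, -29], [-119, 4, -35]]
298 [[-119, -12, -32], [-120, -3, -32], [-112, 0, -28], [-119, 4, -32]]
310 [[-119, -12, -29], [-119, -3, -28], [-114, 0, -25], [-120, 4, -29]]
322 [[-120, -12, -25], [-119, -3, -25], [88, 0, 129], [-120, 5, -26]]
334 [[-120, -12, -22], [-120, -3, -22], [95, 0, 150], [-119, 5, -22]]
346 [[-123, -12, -21], [-123, -3, -21], [-123, 0, -21], [-122, 4, -20]]
358 [[-131, -10, -24], [-130, -3, -24], [-130, 0, -24], [-131, 4, -24]]
370 [[-134, -10, -25], [-135, -2, -25], [-134, 0, -24], [-133, 4, -24]]
382 [[-137, -9, -24], [-136, -2, -24], [-137, 0, -24], [-137, 4, -24]]
394 [[-140, -9, -24], [-139, -2, -23], [-139, 0, -23], [-141, 3, -25]]
406 [[-144, -8, -26], [-143, -2, -24], [-143, 0, -24], [-143, 3, -25]]
418 [[-145, -8, -25], [-146, -2, -25], [-145, 0, -24], [-145, 3, -25]]
[[263.83941482 151.21549655]
 [263.85401109 153.52866741]
 [263.72875579 133.30546728]
 [264.08510366 171.50098199]]
```

View pics/s2.png

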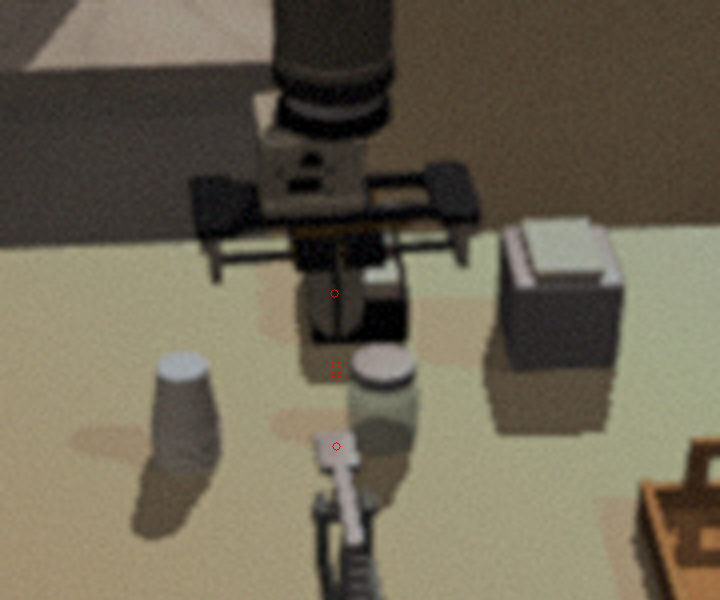

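The projected tips (335,375) lie about 9 camera px, or roughly 30 mm, below where the dark fingers end (337,340). So the real fingertips sit further back than stated. I'll measure this in the wrist and side depth.

```bash
python3 - <<'E'
from h import *
from station import ctrl
T=np.eye(4);T[:3,:3]=ctrl.read_ee_rot();T[:3,3]=ctrl.read_eef_pos()
w=ctrl.grab_frame("wrist");s=ctrl.grab_frame("side")
Q=cloud(w,w["tool_from_camera"])
for r in range(200,262,4): print(r,[np.round(Q[r,c],0).astype(int).tolist() for c in(262,270,278,286)])
P=(cloud(s)-T[:3,3])@T[:3,:3]
k=(abs(P[...,1])<25)&(abs(P[...,2])<25)&(P[...,0]>-60)&(P[...,0]<40)
v,u=np.nonzero(k);print("side finger",k.sum())
for r in np.unique(v): q=P[r][k[r]];print(r,len(q),np.round(q.mean(0)),np.round(q[:,1].min()),np.round(q[:,1].max()))
E
```

```text
200 [[71, -13, -3], [73, -6, -3], [71, 0, -3], [72, 7, -3]]
204 [[71, -13, 0], [71, -6, 0], [72, 0, 0], [70, 7, 0]]
208 [[71, -13, 4], [71, -6, 4], [72, 0, 4], [70, 7, 3]]
212 [[72, -13, 7], [72, -6, 7], [71, 0, 7], [70, 7, 7]]
216 [[71, -13, 11], [71, -6, 11], [72, 0, 11], [70, 7, 10]]
220 [[70, -13, 14], [71, -6, 14], [72, 0, 15], [71, 7, 14]]
224 [[70, -13, 18], [71, -6, 18], [71, 0, 18], [70, 7, 18]]
228 [[71, -13, 22], [72, -7, 22], [70, 0, 21], [72, 7, 22]]
232 [[71, -13, 25], [71, -7, 25], [71, 0, 25], [72, 7, 26]]
236 [[90, -15, 37], [288, -12, 118], [70, 0, 29], [230, 12, 94]]
240 [[84, -14, 38], [92, -7, 42], [71, 0, 33], [93, 8, 42]]
244 [[-35, -8, -10], [-35, -4, -9], [-32, 0, -9], [-35, 4, -10]]
248 [[-40, -8, -10], [-40, -4, -10], [-37, 0, -8], [-40, 4, -10]]
252 [[-44, -8, -9], [-45, -4, -10], [-42, 0, -8], [-44, 4, -9]]
256 [[-101, -4, -35], [-49, -3, -10], [-45, 0, -8], [-101, 3, -35]]
260 [[-105, -4, -35], [-53, -3, -9], [-51, 0, -9], [-100, 3, -33]]
side finger 84
134 1 [-52. -18. -11.] -18.0 -18.0
135 3 [-59.   7.   8.] 0.0 16.0
136 11 [-57.   2.   9.] -12.0 16.0
137 13 [-54.  -0.   9.] -17.0 16.0
138 12 [-51.  -1.  11.] -18.0 16.0
139 12 [-48.  -2.  10.] -18.0 16.0
140 11 [-44.  -1.  10.] -15.0 13.0
141 10 [-40.  -2.   9.] -15.0 11.0
142 7 [-37.  -1.  10.] -9.0 8.0
143 4 [-34.  -1.   9.] -6.0 5.0
```

Both views put the real fingertips about 32 mm behind the reported TCP (tool x ≈ −32), where +8 was stated. That explains the missed contact. I'll correct the tip offset and press again.

```bash
sed -i 's/ztip+8\]/ztip-32]/' h.py; cat >> h.py <<'E'
def cf(P):
    d=P.reshape(-1,3)-H; return d@X, d@np.cross([0,0,1],X), d[:,2]
def slope(P,lo,hi,zl,zh):
    x,y,z=cf(P);k=(abs(y)<12)&(x>lo)&(x<hi)&(z>zl)&(z<zh)
    c=np.polyfit(x[k],z[k],1);return int(k.sum()),round(float(np.arctan(-c[0])),3),np.round(np.polyval(c,[lo,(lo+hi)/2,hi]),1)
E
python3 - <<'E'
from h import *
from station import ctrl
ctrl.move_l(W(114,244),feed=80)
f0=np.array(ctrl.read_contact_force())
g=ctrl.move_l(W(114,206),feed=20,guard=15)
print(g,"tip z",np.round(ctrl.read_eef_pos()[2]+32,1),np.array(ctrl.read_contact_force())-f0)
ctrl.move_l(W(114,290),feed=100)
T=np.eye(4);T[:3,:3]=ctrl.read_ee_rot();T[:3,3]=ctrl.read_eef_pos()
w=ctrl.grab_frame("wrist");s=ctrl.grab_frame("side")
print(slope(cloud(w,T@w["tool_from_camera"]),94,128,190,250),slope(cloud(s),94,128,190,250),ctrl.read_time())
E
```

```text
True tip z 222.8 [-2.23972412  0.46038954  6.86804822]
(1504, 0.382, array([226. , 219.2, 212.4])) (29, 0.319, array([226.3, 220.6, 215. ])) 11.8083
```

The pawl is at its stop: the wrist view gives a slope of 0.382 rad, and the press point has dropped about 18 mm. Next I'll push the lever along its arc.

```bash
python3 - <<'E'
from h import *
from station import ctrl
def pt(a): return -180*np.cos(a)+6*np.sin(a),165+180*np.sin(a)+6*np.cos(a)
ctrl.move_l(W(114,315),feed=150)
ctrl.move_l(W(-155,315),feed=200)
x,z=pt(.48); ctrl.move_l(W(x,z+12),feed=100)
f0=np.array(ctrl.read_contact_force())
for a in (.40,.30,.20,.10,.0,-.06):
    x,z=pt(a); g=ctrl.move_l(W(x,z),feed=40,guard=25)
    print(a,g,np.round(ctrl.read_eef_pos()[2]+32-z,1),np.round(np.array(ctrl.read_contact_force())-f0,1))
    if g: break
else:
    x,z=pt(-.12); g=ctrl.move_l(W(x,z-8),feed=15,guard=20)
    print("end",g,"tip z",round(ctrl.read_eef_pos()[2]+32,1),"nominal",round(z,1),np.round(np.array(ctrl.read_contact_force())-f0,1))
p=np.array(ctrl.read_eef_pos());p[2]=max(p[2]+150,300);ctrl.move_l(p,feed=150)
T=np.eye(4);T[:3,:3]=ctrl.read_ee_rot();T[:3,3]=ctrl.read_eef_pos()
w=ctrl.grab_frame("wrist");t=ctrl.grab_frame("top")
cv2.imwrite("pics/w3.png",w["image"][:,:,::-1])
print(slope(cloud(w,T@w["tool_from_camera"]),-205,-148,110,290),ctrl.read_time())
E
```

```text
0.4 False -0.4 [ 0.8  0.2 -1.4]
0.3 False -0.3 [ 0.8  0.4 -0.7]
0.2 False -0.4 [ 1.1 -0.3 -0.6]
0.1 False -0.3 [ 2.  -0.2 -0.7]
0.0 False -0.4 [ 1.9  0.  -1.1]
-0.06 False -0.5 [0.1 0.5 0.1]
end True tip z 151.6 nominal 149.4 [-0.7  1.3  7.2]
(1131, -0.116, array([146. , 149.3, 152.7])) 20.0833
```

View pics/w3.png

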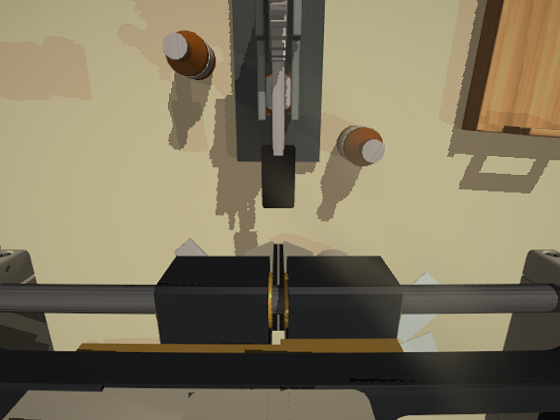

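The wrist view shows the lever level over the bottle, with the paddle at (278,177) and slope −0.116 rad (stop −0.12), and both neighbouring bottles upright. I'll move clear, do a last check of the pawl, lever and bystanders, then hand in if it all agrees.

```bash
python3 - <<'E'
from h import *
from station import ctrl
import pickle
p=np.array(ctrl.read_eef_pos()); ctrl.move_l([p[0]-110,p[1]-80,p[2]+20],feed=200)
fs=pickle.load(open("f0.pkl","rb"))
t=ctrl.grab_frame("top");s=ctrl.grab_frame("side")
print("pawl top/side",slope(cloud(t),94,128,190,250),slope(cloud(s),94,128,190,250))
print("lever top/side",slope(cloud(t),-205,-148,110,290),slope(cloud(s),-205,-148,110,290))
for n,(a,b,c,d) in dict(b=(335,358,176,202),c=(300,324,258,282)).items():
    for f in(fs["top"],t):
        P=cloud(f);k=np.zeros(P.shape[:2],bool);k[c:d,a:b]=1;k&=(P[...,2]>95)&(P[...,2]<120);print(n,k.sum(),np.round(np.median(P[k],0) if k.any() else 0,1))
D=(np.abs(cloud(s)[...,2]-cloud(fs["side"])[...,2])>25).astype(np.uint8)
im=s["image"][110:390,120:440,::-1]
cv2.imwrite("pics/s4.png",cv2.resize(im,None,fx=2.1,fy=2.1,interpolation=2))
print(ctrl.read_time(),np.round(ctrl.read_contact_force(),1))
E
```

```text
pawl top/side (125, 0.386, array([227.3, 220.3, 213.4])) (31, 0.307, array([226.4, 221. , 215.6]))
lever top/side (197, -0.129, array([146. , 149.7, 153.4])) (172, -0.148, array([145.5, 149.7, 154. ]))
b 80 [ 651.8 -160.   105.4]
b 80 [ 651.6 -159.9  105.5]
c 83 [419.6 -60.9 105.4]
c 83 [419.6 -60.9 105.7]
21.0167 [ 0.4 -0.4  0.7]
```

View pics/s4.png

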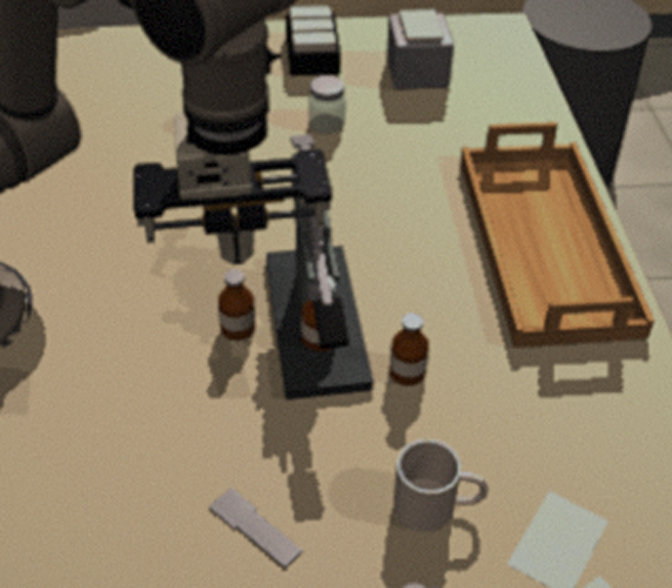

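The side view shows the lever down on the bottle, with the paddle at (330,325). The bottle is upright, the bystanders are in place and the gripper is clear above everything. I'll hand in.

```bash
python3 -c "
from station import ctrl
ctrl.finish_job();print(ctrl.read_time())"
```

```text
the job is handed in; nothing more can be done
the job is handed in; nothing more can be done
```

I pressed the pawl's tab to its stop, pushed the lever all the way down along its arc, backed the arm off clear of everything and handed the job in. The clock read about 21 s of the 40 s just before.

**Last checks that agreed**
- **Pawl:** the top view gives 0.386 rad (stop 0.38), so it is at its stop and was left free. The wrist view had already read 0.382 before I touched the lever.
- **Lever:** the wrist view gives −0.116 rad and the top view −0.129 rad from level (stop −0.12). The paddle centre is at about 149.5 mm, as expected for the bottom stop.
- **Bystanders:** bottles b and c moved less than 0.3 mm. I did not measure the cups, jar, mug, opener or the bottle in the capper. In the last picture the capper bottle stands upright and the jar, mug and opener look undisturbed. The cups were mostly hidden behind the gripper.
- **Robot:** the force on the tool was near zero after backing off.

**Things that failed or disagreed**
- **First tab press missed:** it stopped in the air without touching anything. Wrist and side depth both put the closed fingertips about 32 mm behind the reported tool point, where `ctrl.tcp_to_tips` says 8 mm ahead. I used the measured value from then on.
- **Side-view angles are off:** on sparse points the side view gave 0.31 rad for the pawl and −0.15 rad for the lever. Its heights matched the other views.
- **Force readings look low:** while the lever moved they showed about 0–2 N, below the stated 3–8 N. Contact was clear only at the stop, where the 20 N guard tripped, so I relied on the measured lever angle.

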